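Check the pressure of a microscope's round air foot

ROBOT

A 6-joint arm with a two-finger parallel gripper is mounted at the origin on the work surface. World frame = base frame: x ahead of the robot, y to its left, z up, the work surface at z = 0. Lengths are in m, angles in rad, forces in N, time in s.
With the tool pointing down it reaches from about 0.275 to 0.875 m from the base axis. Payload 12.5 kg.
Tool frame: the origin (TCP) lies where the fingers leave the gripper's body, on its centre line; the fingertips stand 73 mm ahead of it and the grasp point (between the pads) lies 54 mm ahead of it; z points along the fingers, y is the line along which they close (so a half turn about z gives the same grasp; the last joint's range is limited). The gripper opens to 85 mm and grips with 20 to 120 N. Pads are 22 mm wide; open, the fingers measure 114 mm over their backs; the gripper's body (76 mm by 85 mm) begins 54 mm behind the grasp point. The pads swing forward as they close: fully open they stand 13 mm farther back than shut.
Start: joints at [1.086, 0.351, 1.652, -0, 1.139, -0.085], TCP at [0.214, 0.507, 0.304] pointing down, gripper open.
Joint ranges: [-2.75, 2.75], [-0.79, 2.1], [0.01, 2.65], [-1.57, 4.71], [0.07, 3.14], [-2.87, 2.87]. Speed limits (rad/s): [2.22, 2.22, 2.79, 3.14, 3.14, 3.14].

INTERFACE

Orientations are given as a rotation vector (axis times angle).
In Python, from plant import arm gives the robot as it stands.
- The arm moves only by the tool step_arm, never from a script. Its argument "rows" is a list that holds one entry, the list of rows, each a list of 7 numbers: the shift along the tool's x, y, z normalised to -1 to 1, where 1 is 8 cm, then the turn, a rotation vector about the tool's x, y, z normalised to -1 to 1, where 1 is 60 degrees, then the opening, from 0 (shut) to 1 (fully open). In form: [[[x, y, z, wx, wy, wz, hand], ...]]. A call has 1 to 8 rows; each row is the pose to reach, as a shift and turn from the pose commanded when the call began, along the tool's axes at that moment; what a row does not reach only later rows make up. A row lasts 1/12 s, in which the tool goes at most 41.7 mm and 7.16 degrees, less where a joint would pass 70% of its speed; a pose out of reach is approached as far as the arm can. A call with a number of a shift or a turn outside -1 to 1 is refused whole. A call with a gripper value outside its range is refused whole. The fingers move at their own pace and stop on an object; "newtons" is the grip in N (left out, the last holds). Time passes only in rows, so rows that repeat a pose let the fingers close. It gives the time, the measured TCP pose, the force, the opening and the grip force at its end, in the units of the state.
- arm.get_state(): the state, without advancing time (a new reading comes with each control period).
- arm.camera(name): name is "side" or "top"; returns a dict with "color" (400x640x3 uint8, red, green, blue), "intrinsics" (3x3 intrinsics, pixels), "distortion" ([k1, k2, p1, p2, k3] as OpenCV has them; the pictures are not rectified), "position" and "rotation" of the camera in the world. Camera axes: x right, y down, z forward; pixel columns grow to the right and rows downward; lengths in m; the calibration is good to about 2 mm. A picture is of the moment at which its call begins. There is no depth.
- arm.finish_job(): hands the job in; it is judged then, once.
The state is a dict: "clock": time; "joint_pos": joint angles; "qd": joint speeds; "tau": joint torques, N m; "eef_pos": TCP position; "orientation": TCP orientation; "contact_force": force on the tool from outside, world axes, zero at the start; "ft_torque": the same for the moment, N m; "finger_gap": finger opening in m; "grip_force": force on a finger pad.
Only numpy, scipy, OpenCV 4.12 (cv2) and the standard library are available. Lean on these libraries where they do the work, as an engineer would, in place of code of your own. Each camera call takes 0.05 s, during which the arm holds its last target. There are 200 camera calls.

TASK

Two air feet are waiting to go under the microscope. Pick the pressure gauge up from its white dish, press it mouth down over the brass valve of the round foot until it sits fully home, so that the air pushes the reading rod up out of its top, then stand it upright in the dish again with the rod still out. Do not press the gauge on the square foot.

Things in the scene. Friction and masses are not known exactly. Their poses are not given: they have to be found in the camera images.
- gauge_centre (a point): Loose gauge, 0.18 kg: aluminium bell, black cone on top, alike all round; 44 mm diameter up to 40 mm above its rim, 54 mm high. This point: on its axis, 32 mm above the rim, at grip height; z up along the gauge. Its mouth, 36 mm wide, faces down; the rod's rubber foot lies 8 mm inside. The rod's button on top is 25 mm above this point when in, 40 mm when out: leave that room.
- rod (a joint): How far the gauge's reading rod (white, steel button) stands out of its top, in m: 0 in, 0.015 at most. Pushed up from below with 3 to 4 N; friction keeps it out when the gauge is lifted off. On the round foot's valve, with the gauge fully home, it reads about 0.014. Pushing the button down puts it back in.
- round_foot_valve (a point): ROUND air foot, fixed: black bellows, 110 mm diameter, flat aluminium top 45 mm above the bench. This point: middle of the top face. On it a brass collar 14 mm wide, 6 mm high, and a 10 mm plunger standing 24 mm above this point, sprung by the air (3.5 N plus 0.3 N per mm). Home: gauge's rim on the top face, gauge_centre 32 mm above this point; up to 11 mm off-centre goes in.
- square_foot_valve (a point): The bystander: a SQUARE air foot, fixed, 110 mm by 110 mm, with the same height and the same brass valve. This point: middle of its top face. The gauge must not be pressed on it. Either foot may be on the left.
- rest_floor (a point): The gauge's dish: round, white, fixed to the bench, 86 mm across outside, about 74 mm inside, its lip 10 mm above the bench. This point: middle of its inner floor, 4 mm above the bench. The gauge standing in it has gauge_centre 32 mm above this point.

How it is judged:
By the outcome, as a careful person would: the job done as asked, in the order asked, and still so for the second after the job is handed in, with the robot touching nothing.
It also fails if it takes over 42 s, if anything falls off the work surface, if the arm or the gripper's body presses on something with over 40 N, if the wrist force passes 120 N, or if a joint passes its speed limit or range.

## Working session

There is one attempt and no reset: what is moved stays moved. The work goes in short steps, Python scripts to look and compute and a tool call to move; the robot and the scene stay as the last step left them, time stands still between calls to the robot, and variables do not carry over. Pictures are saved under pics/ and viewed, at most 10 in all, crops included, and the job is handed in when it is done.

Besides the shell and the picture viewer there is one more tool, called after "Request:" by a JSON object that holds its "name" and its "arguments", one argument or row to a line. step_arm: Moves the arm, as the interface text tells. Its arguments: {"type":"object","properties":{"rows":{"type":"array"},"newtons":{"type":"number"}},"required":["rows"]}

```bash
mkdir -p pics; cat > h.py <<'E'
import numpy as np, cv2
from plant import arm
from scipy.spatial.transform import Rotation as R
def snap(n,f):
    c=arm.camera(n); cv2.imwrite('pics/'+f,c['color'][:,:,::-1]); return c
def ray(c,u,v):
    p=cv2.undistortPoints(np.array([[[u,v]]],float),np.array(c['intrinsics']),np.array(c['distortion']))[0,0]
    return np.array(c['position']),np.array(c['rotation'])@np.array([p[0],p[1],1])
def atz(c,u,v,z):
    o,d=ray(c,u,v); return o+d*(z-o[2])/d[2]
E
python3 - <<'E'
from h import *
import pickle
a=snap('top','t0.png');b=snap('side','s0.png')
pickle.dump((a,b),open('c0.pkl','wb'))
for c in(a,b): print(c['position'],c['rotation'])
s=arm.get_state();print(s)
E
```

```text
[0.45895454 0.01525125 1.05497146] [-2.1571871   2.21503675 -0.06782873]
[ 0.37684299 -0.81907659  0.68738129] [-2.19978238  0.20023229 -0.1002945 ]
{'clock': 0.1, 'joint_pos': array([ 1.08640306e+00,  3.51155079e-01,  1.65236292e+00,  2.31531107e-05,
        1.13909819e+00, -8.45863105e-02]), 'qd': array([ 0.00113411, -0.00079539, -0.00149411,  0.00094469, -0.0015945 ,
        0.00091294]), 'tau': array([ 9.95387672e-04, -5.06824744e+01, -2.91881651e+01, -7.85463931e-05,
        2.52115729e-03,  4.64796312e-05]), 'eef_pos': array([0.21394338, 0.50644041, 0.30342608]), 'orientation': array([-6.23794729e-01, -3.07872547e+00,  1.53371539e-03]), 'contact_force': array([-0.17400218, -0.5955896 , -0.23412887]), 'ft_torque': array([-0.00368179, -0.00361058,  0.01605049]), 'grip_force': 0.0, 'finger_gap': 0.08569966851248118}
```

View pics/t0.png

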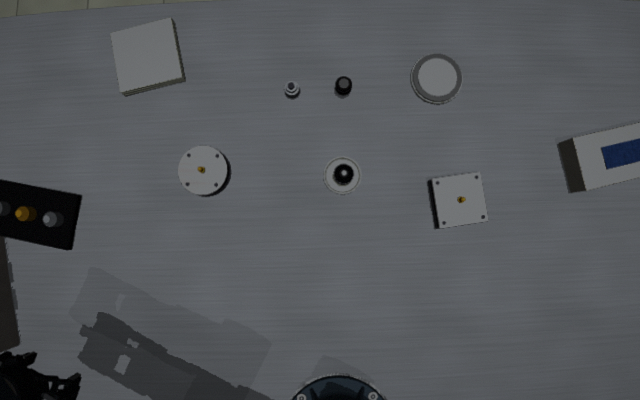

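View pics/s0.png

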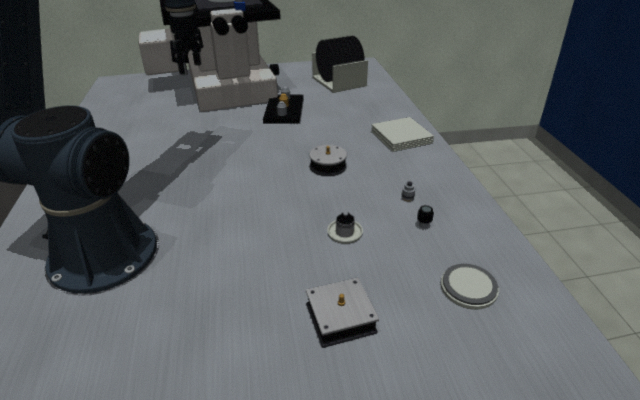

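The round foot is at top-view (203,170), the square foot at (460,200), and the gauge in its dish at (342,175). In the side view they are at (328,155), (341,305) and (345,228). I'll enlarge crops of the gauge and the round foot.

```bash
sed -i "s/np.array(c\['rotation'\])@/R.from_rotvec(c['rotation']).as_matrix()@/" h.py
python3 - <<'E'
from h import *
import pickle
a,b=pickle.load(open('c0.pkl','rb'))
g=lambda c,u,v:cv2.resize(c['color'][v-32:v+32,u-40:u+40,::-1],None,fx=5,fy=5,interpolation=cv2.INTER_CUBIC)
im=np.vstack([np.hstack([g(a,342,175),g(a,203,170)]),np.hstack([g(b,345,225),g(b,328,158)])])
cv2.imwrite('pics/z0.png',np.clip(im*1.6,0,255)[:600])
for z,u,v in((.004,342,175),(.045,203,170),(.045,460,200)): print('top',atz(a,u,v,z))
for z,u,v in((.004,345,232),(.045,328,155),(.045,341,305)): print('side',atz(b,u,v,z))
E
```

```text
top [ 0.57158625 -0.02378893  0.004     ]
top [0.58659552 0.28018468 0.045     ]
top [ 0.50620879 -0.27710402  0.045     ]
side [ 0.56997146 -0.029309    0.004     ]
side [0.58461538 0.26925525 0.045     ]
side [ 0.50513743 -0.28335369  0.045     ][ WARN:0@0.334] global loadsave.cpp:1063 imwrite_ Unsupported depth image for selected encoder is fallbacked to CV_8U.
```

View pics/z0.png

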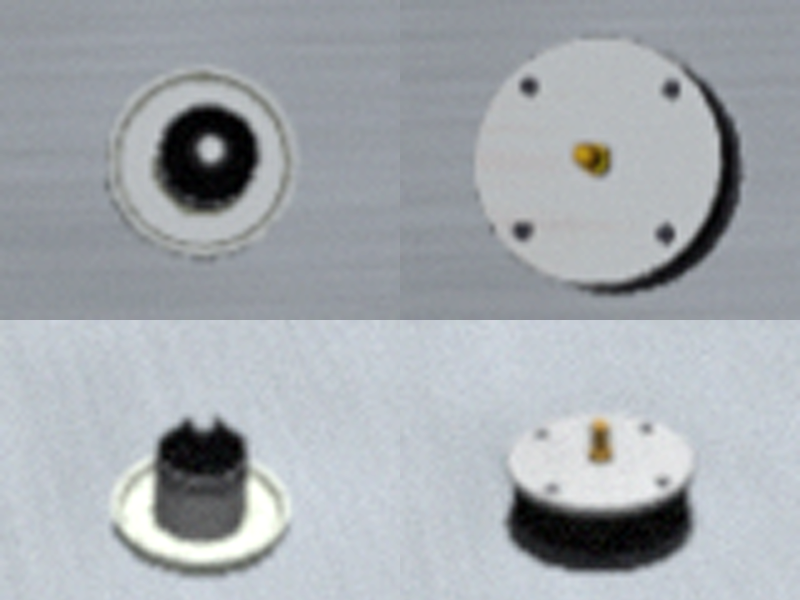

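```bash
python3 - <<'E'
from h import *
import pickle
a,b=pickle.load(open('c0.pkl','rb'))
def tri(p,q):
    (o,d),(e,f)=ray(a,*p),ray(b,*q)
    t=np.linalg.lstsq(np.c_[d,-f],e-o,rcond=None)[0]; return o+t[0]*d, e+t[1]*f
print('gauge',atz(a,344.2,173,.061),atz(b,345.6,213,.061),tri((344.2,173),(345.6,213)))
print('dish',atz(a,342.4,175.6,.01),atz(b,345,230,.01))
print('round',atz(a,202.6,170.2,.045),atz(b,328,154,.045))
s=arm.get_state();print(R.from_rotvec(s['orientation']).as_matrix().round(3))
E
```

```text
gauge [ 0.56962901 -0.0264752   0.061     ] [ 0.57004452 -0.02842433  0.061     ] (array([ 0.56979526, -0.02653788,  0.05950688]), array([ 0.57048019, -0.02664138,  0.05958749]))
dish [ 0.56957195 -0.02442058  0.01      ] [ 0.56987987 -0.02898051  0.01      ]
round [0.586183   0.28107443 0.045     ] [0.58568529 0.2749188  0.045     ]
[[-0.921  0.389 -0.   ]
 [ 0.389  0.921 -0.001]
 [ 0.    -0.001 -1.   ]]
```

Request:
{"name": "step_arm", "arguments": {
  "rows": [
    [[-0.4,-0.26,0,0,0,0,1],[-0.8,-0.52,0,0,0,0,1],[-1,-0.66,0,0,0,0,1],[-1,-0.66,0,0,0,0,1]]
  ]
}}

```text
clock: 0.43
eef_pos: [0.2686, 0.4243, 0.3037]
orientation: [0.628, 3.078, -0.002]
contact_force: [0.5, -0.8, 0.3]
finger_gap: 0.0854
grip_force: 0.0
```

Request:
{"name": "step_arm", "arguments": {
  "rows": [
    [[-0.4,-0.26,0,0,0,0,1],[-0.8,-0.52,0,0,0,0,1],[-1,-0.66,0,0,0,0,1],[-1,-0.66,0,0,0,0,1]]
  ]
}}

```text
clock: 0.77
eef_pos: [0.3216, 0.3451, 0.3038]
orientation: [0.628, 3.078, -0.001]
contact_force: [-0.4, 0.3, 0.2]
finger_gap: 0.0855
grip_force: 0.0
```

Request:
{"name": "step_arm", "arguments": {
  "rows": [
    [[-0.4,-0.26,0,0,0,0,1],[-0.8,-0.52,0,0,0,0,1],[-1,-0.66,0,0,0,0,1],[-1,-0.66,0,0,0,0,1]]
  ]
}}

```text
clock: 1.1
eef_pos: [0.3747, 0.2658, 0.3038]
orientation: [0.627, 3.078, -0.001]
contact_force: [-0.9, 0.5, -0.3]
finger_gap: 0.0854
grip_force: 0.0
```

Request:
{"name": "step_arm", "arguments": {
  "rows": [
    [[-0.4,-0.26,0,0,0,0,1],[-0.8,-0.52,0,0,0,0,1],[-1,-0.66,0,0,0,0,1],[-1,-0.66,0,0,0,0,1]]
  ]
}}

```text
clock: 1.43
eef_pos: [0.4279, 0.1863, 0.3038]
orientation: [0.627, 3.078, -0.0]
contact_force: [0.4, 0.2, -0.1]
finger_gap: 0.0851
grip_force: 0.0
```

Request:
{"name": "step_arm", "arguments": {
  "rows": [
    [[-0.4,-0.26,0,0,0,0,1],[-0.8,-0.52,0,0,0,0,1],[-1,-0.66,0,0,0,0,1],[-1,-0.66,0,0,0,0,1]]
  ]
}}

```text
clock: 1.77
eef_pos: [0.4811, 0.1068, 0.3037]
orientation: [0.627, 3.078, -0.0]
contact_force: [-0.8, 0.3, -0.3]
finger_gap: 0.0851
grip_force: 0.0
```

Request:
{"name": "step_arm", "arguments": {
  "rows": [
    [[-0.4,-0.26,0,0,0,0,1],[-0.8,-0.52,0,0,0,0,1],[-1,-0.66,0,0,0,0,1],[-1,-0.66,0,0,0,0,1]]
  ]
}}

```text
clock: 2.1
eef_pos: [0.5343, 0.0273, 0.3036]
orientation: [0.626, 3.078, -0.0]
contact_force: [-0.6, 0.1, -0.2]
finger_gap: 0.0857
grip_force: 0.0
```

```bash
cat >> h.py <<'E'
def need(x,y,z):
    s=arm.get_state(); M=R.from_rotvec(s['orientation']).as_matrix()
    print(s['clock'],s['eef_pos'],s['contact_force'],s['finger_gap'],s['grip_force'],'tilt',M[:,2],'need',(M.T@(np.array([x,y,z])-s['eef_pos'])/.08).round(3))
E
python3 -c "
from h import *
need(.5698,-.027,.2)"
```

```text
2.1 [0.53428127 0.02726808 0.30357369] [-0.64583727  0.08686532 -0.22904181] 0.08568744433793818 0.0 tilt [ 2.39407287e-04 -1.14881183e-04 -9.99999965e-01] need [-0.673 -0.451  1.295]
```

Request:
{"name": "step_arm", "arguments": {
  "rows": [
    [[-0.4,-0.26,0.2,0,0,0,1],[-0.67,-0.45,0.6,0,0,0,1],[-0.67,-0.45,1,0,0,0,1],[-0.67,-0.45,1,0,0,0,1],[-0.67,-0.45,1,0,0,0,1]]
  ]
}}

```text
clock: 2.52
eef_pos: [0.5675, -0.0241, 0.2232]
orientation: [-0.622, -3.076, -0.0]
contact_force: [1.4, -0.1, -0.1]
finger_gap: 0.0855
grip_force: 0.0
```

```bash
python3 - <<'E'
from h import *
need(.5698,-.027,.09)
c=snap('side','s1.png'); d=snap('top','t1.png')
g=lambda c,u,v:cv2.resize(c['color'][v-50:v+50,u-40:u+40,::-1],None,fx=5,fy=5,interpolation=cv2.INTER_CUBIC)
cv2.imwrite('pics/z1.png',np.hstack([g(c,345,190),g(d,342,175)]))
E
```

```text
2.5167 [ 0.56748742 -0.02410311  0.22319561] [ 1.43253005 -0.05647786 -0.05769371] 0.08553276205963828 0.0 tilt [-3.57809753e-03  8.60389391e-04 -9.99993228e-01] need [-0.047 -0.021  1.665]
```

View pics/z1.png

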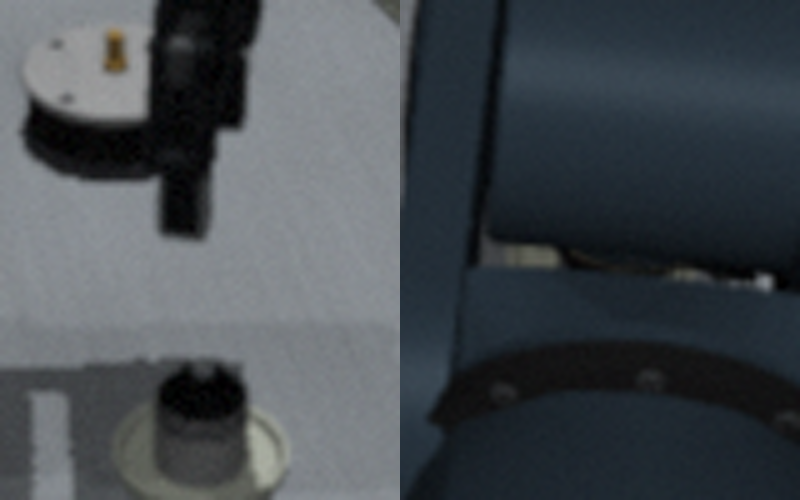

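Request:
{"name": "step_arm", "arguments": {
  "rows": [
    [[0,0,0.4,0,0,0,1],[0,0,0.8,0,0,0,1],[0,0,0.8,0,0,0,1],[0,0,0.8,0,0,0,1],[0,0,0.8,0,0,0,1]]
  ]
}}

```text
clock: 3.03
eef_pos: [0.5693, -0.0256, 0.1625]
orientation: [0.622, 3.076, 0.0]
contact_force: [0.2, -0.4, 0.6]
finger_gap: 0.0859
grip_force: 0.0
```

```bash
python3 -c "
from h import *
need(.5698,-.027,.086)"
```

```text
3.0333 [ 0.56927663 -0.02563     0.16250844] [ 0.16630783 -0.43238641  0.61826995] 0.08589218910655406 0.0 tilt [ 3.10028660e-03 -3.20496394e-04 -9.99995143e-01] need [-0.01  -0.014  0.956]
```

Request:
{"name": "step_arm", "arguments": {
  "rows": [
    [[-0.01,-0.01,0.3,0,0,0,1],[-0.01,-0.01,0.6,0,0,0,1],[-0.01,-0.01,0.8,0,0,0,1],[-0.01,-0.01,0.92,0,0,0,1],[-0.01,-0.01,0.92,0,0,0,1],[-0.01,-0.01,0.92,0,0,0,1],[-0.01,-0.01,0.92,0,0,0,1]]
  ]
}}

```text
clock: 3.62
eef_pos: [0.5696, -0.0271, 0.0881]
orientation: [0.623, 3.076, 0.0]
contact_force: [0.9, -0.2, 0.5]
finger_gap: 0.0858
grip_force: 0.0
```

```bash
python3 -c "
from h import *
need(.5698,-.027,.086)"
```

```text
3.6167 [ 0.56961982 -0.02714757  0.08806163] [ 0.88496971 -0.16878904  0.46386095] 0.08576721915960665 0.0 tilt [ 2.60244004e-03 -3.34687118e-04 -9.99996558e-01] need [-0.001  0.003  0.026]
```

Close with moderate grip.

Request:
{"name": "step_arm", "arguments": {
  "rows": [
    [[0,0,0,0,0,0,0.5],[0,0,0,0,0,0,0.3],[0,0,0,0,0,0,0.2],[0,0,0,0,0,0,0.2],[0,0,0,0,0,0,0.2],[0,0,0,0,0,0,0.2],[0,0,0,0,0,0,0.2],[0,0,0,0,0,0,0.2]]
  ],
  "newtons": 50
}}

```text
clock: 4.28
eef_pos: [0.5689, -0.0271, 0.0871]
orientation: [0.624, 3.078, 0.0]
contact_force: [-2.9, 0.1, 7.8]
finger_gap: 0.0429
grip_force: 49.8
```

Request:
{"name": "step_arm", "arguments": {
  "rows": [
    [[0,0,0,0,0,0,0.2],[0,0,-0.2,0,0,0,0.2],[0,0,-0.5,0,0,0,0.2],[0,0,-0.9,0,0,0,0.2],[0,0,-0.9,0,0,0,0.2],[0,0,-0.9,0,0,0,0.2],[0,0,-0.9,0,0,0,0.2]]
  ]
}}

```text
clock: 4.87
eef_pos: [0.5682, -0.027, 0.1576]
orientation: [-0.624, -3.078, 0.0]
contact_force: [0.3, 0.8, -2.2]
finger_gap: 0.0427
grip_force: 51.7
```

```bash
python3 - <<'E'
from h import *
need(.586,.279,.22)
c=snap('side','s2.png')
cv2.imwrite('pics/z2.png',cv2.resize(c['color'][120:260,270:420,::-1],None,fx=4,fy=4,interpolation=cv2.INTER_CUBIC))
E
```

```text
4.8667 [ 0.56818767 -0.02704895  0.15759389] [ 0.3302945   0.78425918 -2.18392583] 0.04266418678986285 51.6877553332597 tilt [-1.06254157e-03  1.25167451e-04 -9.99999428e-01] need [ 1.285  3.61  -0.78 ]
```

View pics/z2.png

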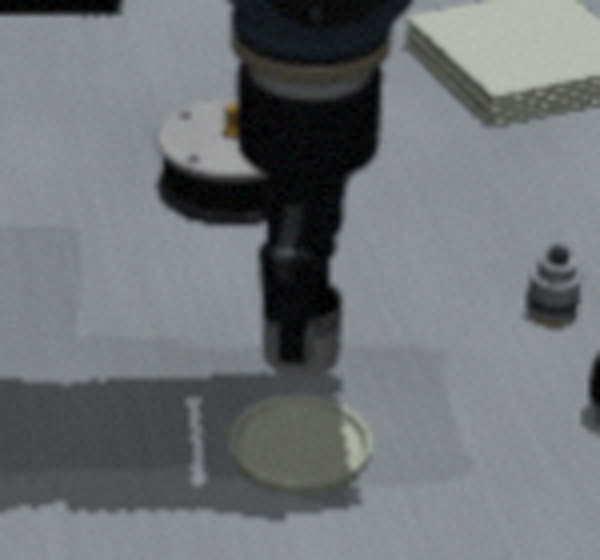

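The dish is empty and the gauge hangs upright between the pads. Carrying it to the round foot.

Request:
{"name": "step_arm", "arguments": {
  "rows": [
    [[0,0,-0.4,0,0,0,0.2],[0.1,0.25,-0.8,0,0,0,0.2],[0.2,0.6,-0.8,0,0,0,0.2],[0.32,0.9,-0.8,0,0,0,0.2]]
  ]
}}

```text
clock: 5.25
eef_pos: [0.5737, 0.05, 0.2229]
orientation: [0.625, 3.077, 0.001]
contact_force: [0.6, 0.1, -3.0]
finger_gap: 0.0431
grip_force: 52.1
```

Request:
{"name": "step_arm", "arguments": {
  "rows": [
    [[0.13,0.36,0,0,0,0,0.2],[0.25,0.7,0,0,0,0,0.2],[0.32,0.9,0,0,0,0,0.2]]
  ]
}}

```text
clock: 5.5
eef_pos: [0.5769, 0.128, 0.2207]
orientation: [-0.622, -3.077, 0.001]
contact_force: [-0.4, -0.3, -2.0]
finger_gap: 0.043
grip_force: 52.1
```

Request:
{"name": "step_arm", "arguments": {
  "rows": [
    [[0.13,0.36,0,0,0,0,0.2],[0.25,0.7,0,0,0,0,0.2],[0.32,0.9,0,0,0,0,0.2]]
  ]
}}

```text
clock: 5.75
eef_pos: [0.5814, 0.2042, 0.2206]
orientation: [-0.622, -3.077, 0.001]
contact_force: [0.9, -0.2, -1.9]
finger_gap: 0.0427
grip_force: 52.1
```

Request:
{"name": "step_arm", "arguments": {
  "rows": [
    [[0.13,0.36,0,0,0,0,0.2],[0.25,0.7,0,0,0,0,0.2],[0.32,0.9,0,0,0,0,0.2],[0.32,0.9,0,0,0,0,0.2],[0.32,0.9,0,0,0,0,0.2],[0.32,0.9,0,0,0,0,0.2]]
  ]
}}

```text
clock: 6.25
eef_pos: [0.5863, 0.2772, 0.2214]
orientation: [-0.624, -3.078, 0.002]
contact_force: [-0.4, -0.1, -1.8]
finger_gap: 0.0429
grip_force: 52.1
```

```bash
python3 - <<'E'
from h import *
need(.586,.279,.16)
c=snap('side','s3.png')
cv2.imwrite('pics/z3.png',cv2.resize(c['color'][70:200,255:405,::-1],None,fx=4,fy=4,interpolation=cv2.INTER_CUBIC))
E
```

```text
6.25 [0.58628329 0.27715571 0.22141735] [-0.3711166  -0.07154201 -1.79317502] 0.0428684843826349 52.069776551797986 tilt [-1.41872766e-03 -8.78282293e-04 -9.99998608e-01] need [0.012 0.021 0.768]
```

View pics/z3.png

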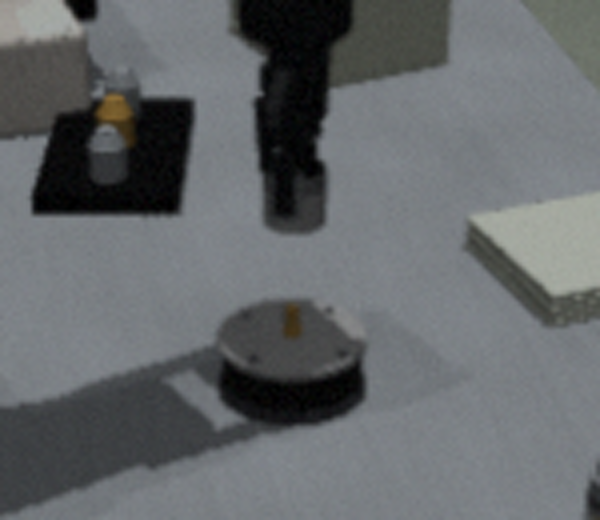

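Rim centre (295,228) sits in line with the valve (292,320) in the crop; aligned within the fit. Descending.

Request:
{"name": "step_arm", "arguments": {
  "rows": [
    [[0.01,0.02,0.3,0,0,0,0.2],[0.01,0.02,0.6,0,0,0,0.2],[0.01,0.02,0.77,0,0,0,0.2],[0.01,0.02,0.77,0,0,0,0.2],[0.01,0.02,0.77,0,0,0,0.2],[0.01,0.02,0.77,0,0,0,0.2]]
  ],
  "newtons": 80
}}

```text
clock: 6.8
eef_pos: [0.587, 0.2797, 0.162]
orientation: [0.624, 3.077, 0.001]
contact_force: [-0.2, -0.3, -2.6]
finger_gap: 0.042
grip_force: 81.4
```

Request:
{"name": "step_arm", "arguments": {
  "rows": [
    [[0,0,0.05,0,0,0,0.2],[0,0,0.1,0,0,0,0.2],[0,0,0.15,0,0,0,0.2],[0,0,0.2,0,0,0,0.2],[0,0,0.25,0,0,0,0.2],[0,0,0.3,0,0,0,0.2],[0,0,0.3,0,0,0,0.2],[0,0,0.3,0,0,0,0.2]]
  ]
}}

```text
clock: 7.47
eef_pos: [0.5864, 0.2799, 0.1367]
orientation: [-0.624, -3.079, 0.0]
contact_force: [-0.9, -0.2, 0.6]
finger_gap: 0.0423
grip_force: 81.4
```

Request:
{"name": "step_arm", "arguments": {
  "rows": [
    [[0,0,0.03,0,0,0,0.2],[0,0,0.05,0,0,0,0.2],[0,0,0.07,0,0,0,0.2],[0,0,0.08,0,0,0,0.2],[0,0,0.09,0,0,0,0.2],[0,0,0.09,0,0,0,0.2],[0,0,0.09,0,0,0,0.2]]
  ]
}}

```text
clock: 8.05
eef_pos: [0.5864, 0.2799, 0.1295]
orientation: [0.624, 3.079, 0.0]
contact_force: [0.4, 0.6, 3.1]
finger_gap: 0.0416
grip_force: 81.5
```

Request:
{"name": "step_arm", "arguments": {
  "rows": [
    [[0,0,0.02,0,0,0,0.2],[0,0,0.03,0,0,0,0.2],[0,0,0.04,0,0,0,0.2],[0,0,0.04,0,0,0,0.2],[0,0,0.04,0,0,0,0.2]]
  ]
}}

```text
clock: 8.47
eef_pos: [0.5865, 0.2799, 0.1282]
orientation: [0.623, 3.078, 0.0]
contact_force: [-8.4, -2.9, 19.9]
finger_gap: 0.0423
grip_force: 83.9
```

Request:
{"name": "step_arm", "arguments": {
  "rows": [
    [[0,0,0.01,0,0,0,0.2],[0,0,0.01,0,0,0,0.2],[0,0,0.01,0,0,0,0.2],[0,0,0.01,0,0,0,0.2]]
  ]
}}

```text
clock: 8.8
eef_pos: [0.5865, 0.2799, 0.1282]
orientation: [0.624, 3.078, 0.0]
contact_force: [-9.7, -4.4, 27.8]
finger_gap: 0.0422
grip_force: 84.6
```

```bash
python3 - <<'E'
from h import *
need(.5865,.28,.22)
c=snap('side','s4.png')
cv2.imwrite('pics/z4.png',np.clip(1.8*cv2.resize(c['color'][90:190,280:380,::-1],None,fx=6,fy=6,interpolation=cv2.INTER_CUBIC),0,255).astype('uint8'))
E
```

```text
8.8 [0.58652271 0.27987687 0.12816858] [-9.67210661 -4.44589501 27.77833736] 0.04217869031399596 84.63142937980592 tilt [ 7.38295307e-04  9.92408334e-05 -9.99999723e-01] need [ 0.     0.002 -1.148]
```

View pics/z4.png

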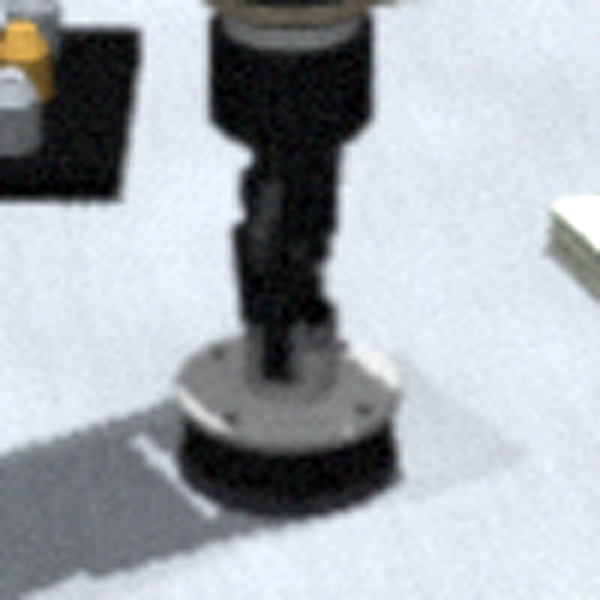

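The gauge's rim is flat on the round foot's top (crop (292,390)), with 28 N contact: home. Lifting and returning.

Request:
{"name": "step_arm", "arguments": {
  "rows": [
    [[0,0,-0.1,0,0,0,0.2],[0,0,-0.3,0,0,0,0.2],[0,0,-0.7,0,0,0,0.2],[0,0,-1,0,0,0,0.2],[0,0,-1,0,0,0,0.2]]
  ]
}}

```text
clock: 9.27
eef_pos: [0.5878, 0.2804, 0.2103]
orientation: [0.623, 3.073, 0.006]
contact_force: [1.0, 1.3, -1.3]
finger_gap: 0.0424
grip_force: 81.5
```

Request:
{"name": "step_arm", "arguments": {
  "rows": [
    [[-0.1,-0.3,0,0,0,0,0.2],[-0.22,-0.6,0,0,0,0,0.2],[-0.32,-0.9,0,0,0,0,0.2]]
  ]
}}

```text
clock: 9.52
eef_pos: [0.5813, 0.2027, 0.2044]
orientation: [-0.622, -3.078, 0.001]
contact_force: [0.0, 0.8, -2.2]
finger_gap: 0.0423
grip_force: 81.6
```

Request:
{"name": "step_arm", "arguments": {
  "rows": [
    [[-0.13,-0.36,0,0,0,0,0.2],[-0.25,-0.7,0,0,0,0,0.2],[-0.32,-0.9,0,0,0,0,0.2]]
  ]
}}

```text
clock: 9.77
eef_pos: [0.5767, 0.1247, 0.2043]
orientation: [-0.625, -3.077, 0.002]
contact_force: [0.8, -0.4, -1.4]
finger_gap: 0.0418
grip_force: 81.7
```

Request:
{"name": "step_arm", "arguments": {
  "rows": [
    [[-0.13,-0.36,0,0,0,0,0.2],[-0.25,-0.7,0,0,0,0,0.2],[-0.32,-0.9,0,0,0,0,0.2]]
  ]
}}

```text
clock: 10.02
eef_pos: [0.5723, 0.0486, 0.2044]
orientation: [-0.625, -3.077, 0.001]
contact_force: [-0.2, 0.4, -2.5]
finger_gap: 0.042
grip_force: 81.7
```

Request:
{"name": "step_arm", "arguments": {
  "rows": [
    [[-0.13,-0.36,0,0,0,0,0.2],[-0.25,-0.7,0,0,0,0,0.2],[-0.32,-0.9,0,0,0,0,0.2],[-0.32,-0.9,0,0,0,0,0.2],[-0.32,-0.9,0,0,0,0,0.2],[-0.32,-0.9,0,0,0,0,0.2]]
  ]
}}

```text
clock: 10.52
eef_pos: [0.5683, -0.0247, 0.2049]
orientation: [-0.624, -3.078, -0.0]
contact_force: [0.1, 0.6, -1.7]
finger_gap: 0.042
grip_force: 81.7
```

```bash
python3 - <<'E'
from h import *
need(.569,-.027,.15)
c=snap('side','s5.png')
cv2.imwrite('pics/z5.png',np.clip(1.8*cv2.resize(c['color'][150:250,295:395,::-1],None,fx=6,fy=6,interpolation=cv2.INTER_CUBIC),0,255).astype('uint8'))
E
```

```text
10.5167 [ 0.56833475 -0.02474697  0.20488885] [ 0.05932646  0.61370115 -1.707218  ] 0.04203695231001418 81.68598191812634 tilt [-9.60170581e-04  3.32902978e-04 -9.99999484e-01] need [-0.019 -0.023  0.686]
```

View pics/z5.png

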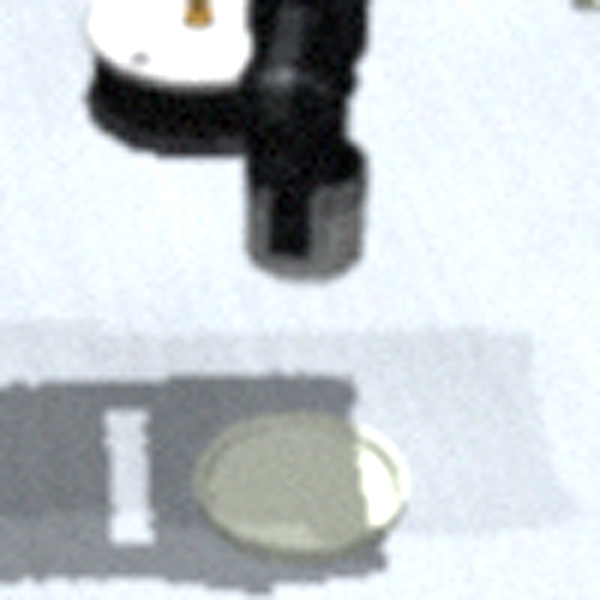

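The gauge is upright over the dish (gauge x≈305, dish x≈302 in crop). Lowering.

Request:
{"name": "step_arm", "arguments": {
  "rows": [
    [[-0.02,-0.02,0.3,0,0,0,0.2],[-0.02,-0.02,0.7,0,0,0,0.2],[-0.02,-0.02,1,0,0,0,0.2],[-0.02,-0.02,1,0,0,0,0.2],[-0.02,-0.02,1,0,0,0,0.2]]
  ]
}}

```text
clock: 10.98
eef_pos: [0.5691, -0.0266, 0.125]
orientation: [-0.622, -3.077, 0.0]
contact_force: [0.4, -0.2, -2.3]
finger_gap: 0.0418
grip_force: 81.7
```

Request:
{"name": "step_arm", "arguments": {
  "rows": [
    [[0,0,0.1,0,0,0,0.2],[0,0,0.2,0,0,0,0.2],[0,0,0.3,0,0,0,0.2],[0,0,0.38,0,0,0,0.2],[0,0,0.42,0,0,0,0.2],[0,0,0.43,0,0,0,0.2],[0,0,0.43,0,0,0,0.2],[0,0,0.43,0,0,0,0.2]]
  ]
}}

```text
clock: 11.65
eef_pos: [0.5696, -0.0274, 0.0913]
orientation: [0.624, 3.079, 0.0]
contact_force: [0.0, -0.6, -1.5]
finger_gap: 0.0419
grip_force: 81.7
```

Request:
{"name": "step_arm", "arguments": {
  "rows": [
    [[0,0,0.02,0,0,0,0.2],[0,0,0.04,0,0,0,0.2],[0,0,0.045,0,0,0,0.2],[0,0,0.05,0,0,0,0.2],[0,0,0.05,0,0,0,0.2]]
  ]
}}

```text
clock: 12.07
eef_pos: [0.5694, -0.0274, 0.0873]
orientation: [-0.624, -3.079, 0.0]
contact_force: [-1.8, 0.8, 1.9]
finger_gap: 0.0421
grip_force: 82.3
```

Request:
{"name": "step_arm", "arguments": {
  "rows": [
    [[0,0,0,0,0,0,0.6],[0,0,0,0,0,0,0.7],[0,0,0,0,0,0,0.8],[0,0,0,0,0,0,0.9],[0,0,0,0,0,0,1],[0,0,0,0,0,0,1],[0,0,0,0,0,0,1],[0,0,0,0,0,0,1]]
  ],
  "newtons": 20
}}

```text
clock: 12.73
eef_pos: [0.5694, -0.0274, 0.0871]
orientation: [-0.624, -3.079, 0.0]
contact_force: [0.1, 0.0, -0.1]
finger_gap: 0.0855
grip_force: 0.0
```

Request:
{"name": "step_arm", "arguments": {
  "rows": [
    [[0,0,-0.2,0,0,0,1],[0,0,-0.5,0,0,0,1],[0,0,-0.8,0,0,0,1],[0,0,-1,0,0,0,1],[0,0,-1,0,0,0,1]]
  ]
}}

```text
clock: 13.15
eef_pos: [0.5707, -0.0276, 0.1704]
orientation: [0.623, 3.074, 0.001]
contact_force: [1.2, 0.1, 0.3]
finger_gap: 0.0853
grip_force: 0.0
```

Request:
{"name": "step_arm", "arguments": {
  "rows": [
    [[0,0,-0.4,0,0,0,1],[0,0,-0.8,0,0,0,1],[0,0,-1,0,0,0,1],[0,0,-1,0,0,0,1],[0,0,-1,0,0,0,1],[0,0,-1,0,0,0,1]]
  ]
}}

```text
clock: 13.65
eef_pos: [0.5688, -0.0273, 0.2455]
orientation: [-0.623, -3.077, 0.0]
contact_force: [-0.5, 0.1, -0.9]
finger_gap: 0.0854
grip_force: 0.0
```

```bash
python3 - <<'E'
from h import *
need(.569,-.027,.15)
c=snap('side','s6.png')
cv2.imwrite('pics/z6.png',np.clip(1.8*cv2.resize(c['color'][150:250,295:395,::-1],None,fx=6,fy=6,interpolation=cv2.INTER_CUBIC),0,255).astype('uint8'))
E
```

```text
13.65 [ 0.56884259 -0.0273303   0.24550166] [-0.45403221  0.09665991 -0.89508786] 0.08544161693355776 0.0 tilt [-2.19469542e-03  2.73738070e-04 -9.99997554e-01] need [-0.003  0.005  1.194]
```

View pics/z6.png

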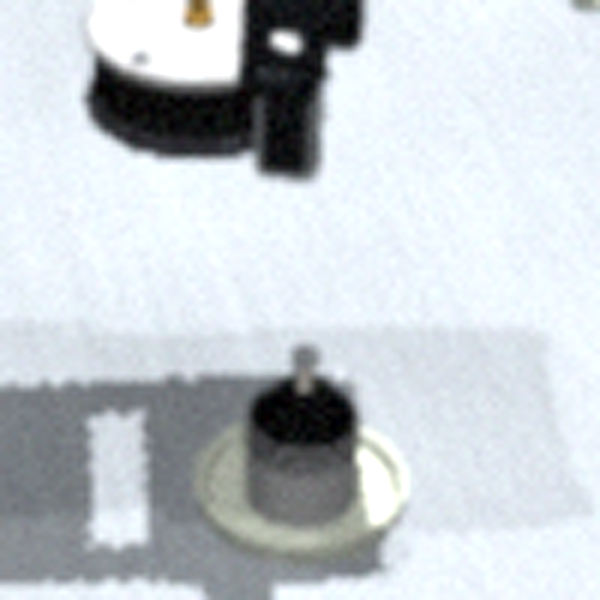

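The gauge stands upright in the dish with the rod visibly out (button at crop (305,352)). I'll check the height before handing in.

```bash
python3 - <<'E'
from h import *
c=arm.camera('side')
rm=R.from_rotvec(c['rotation']).inv()
for z in(.058,.061,.073,.075,.076):
    p=cv2.projectPoints(np.array([[.5695,-.0272,z]]),rm.as_rotvec(),-rm.as_matrix()@c['position'],np.array(c['intrinsics']),np.array(c['distortion']))[0].ravel()
    print(z,((p-[295,150])*6).round(1))
E
```

```text
0.058 [301.3 382.4]
0.061 [301.5 376.3]
0.073 [302.4 351.6]
0.075 [302.5 347.5]
0.076 [302.6 345.4]
```

The button's centre at row ≈350 puts its height near 0.074–0.075 m, so the rod is out about 14 mm, as expected at full home.

```bash
python3 -c "
from h import *
print(arm.finish_job())"
```

```text
the job is handed in; nothing more can be done
None
```

The gauge was pressed fully home on the round foot and now stands upright in its dish with the rod out about 14 mm; the job is handed in, and the gauge never went near the square foot.

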